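# Clamp a boarded bundle in the wedge jig

## Task

Lay the loose boarded bundle flat on the bed of the wooden clamping jig, lengthwise and in line with the sliding bar's pusher, and let go of it. Push the sliding bar up until the bundle sits squarely home against the fence, and only then slide the thumb wedge along its ramp until it jams the bar fast, without overdriving it. Do not crush the bundle, and leave everything else on the table where it is.

Things in the scene. Friction and masses are not known exactly. Their poses are not given: they have to be found in the camera images.
- jig: Wooden clamping jig, fixed on the table: pale board 320 mm long (x -180 to +140), 180 wide (y -90 to 90), 16 thick; its top, the bed, is at z = 16. Origin on the table, z up, +x points from the wedge end near the robot to the fence. Open bed between pusher and fence. Guide rail right of the bar (y -31 to -14), ramp block left of it (y up to 66), both at x -175 to -10 and 20 mm above the bed.
- bed_home (a point): Point on the bed (jig x = 70, y = 0, z = 16) over which the clamped bundle's origin lies. The fence is an upright block across the jig's far end, its face 40 mm further along the jig's x, 44 mm high above the bed and 150 mm wide.
- bundle: Loose rigid bundle of papers between two plywood boards, 80 (its x) by 60 (its y) by 30 mm, 110 to 225 g, on the open table left of the jig at the start. Origin at the centre of its underside, z up. Its two ends are alike. In the jig its x lies along the jig's x.
- bar: Sliding bar with a pusher plate at its front. Origin at the middle of the pusher's front face at bed height; axes as the jig's. It slides only along the jig's x (2 N friction, stays where left): origin from jig x = -20 (fully back; starts up to 15 mm forward) to 55, and 30 when it is against the clamped bundle.
- pusher (a point): Middle of the upper edge of the pusher's back face. The pusher is 18 mm thick, 60 wide, its top 37 above the bed, with a knob 20 across on it to 63 above the bed. Behind it the bar, 24 wide, top 22 above the bed, runs back 150 mm, so the plate's back can be pushed between 22 and 37 mm above the bed. On the bar's left side is a wooden lining, which the wedge bears on.
- wedge: Dark thumb wedge between bar and ramp block, 80 mm long, nose to the fence, top 23 mm above the bed. Origin at the centre of the upright thumb tab on its thick tail: 12 (x) by 22 (y) by 35 high, from 23 to 58 above the bed; axes as the jig's. Push the tab from behind or grip it. Fully back it is at jig (-138, 33, 56.5); starts up to 10 mm forward; stays where left (3 N friction).
- wedge_nose (a point): Top middle of the wedge's thin end. The wedge slides only along the ramp, 1 in 6: direction (0.986, -0.164, 0) in the jig's frame, travel 70 mm. The lining is set differently each time (over 3 mm either way), so the wedge meets it at 16 to 57 mm of travel from fully back and stiffens over some mm: this must be felt. Pushed with 12 to 18 N it is jammed and stays so; over 30 N is too much.
- packet: Bystander: a flat square paper packet 66 by 66 by 12 mm.
- brush: Bystander: a wooden-handled brush 180 mm long.
- stack: Bystander: a stack of square papers 85 by 85 by 35 mm with a dark bar laid on it.
- cup: Bystander: an open bamboo cup, 76 mm across, 100 mm high.
There are look-alikes about, which are no part of the job. Several things have the shape of the bundle; the one meant has the colours described above.

How it is judged:
By the outcome, as a careful person would: the job done as asked, in the order asked, and still so for the second after the job is handed in, with the robot touching nothing.
It also fails if it takes over 51 s, if anything falls off the work surface, if the arm or the gripper's body presses on something with over 40 N, if the wrist force passes 120 N, or if a joint passes its speed limit or range.

## Robot

A 6-joint arm with a two-finger parallel gripper is mounted at the origin on the work surface. World frame = base frame: x ahead of the robot, y to its left, z up, the work surface at z = 0. Lengths are in m, angles in rad, forces in N, time in s.
With the tool pointing down it reaches from about 0.325 to 0.9 m from the base axis. Payload 6.1 kg.
Tool frame: the origin (TCP) lies at the very end of the fingers, on their centre line; the grasp point (between the pads) lies 19 mm behind it; z points along the fingers, y is the line along which they close (so a half turn about z gives the same grasp; the last joint's range is limited). The gripper opens to 85 mm and grips with 20 to 120 N. Pads are 22 mm wide; open, the fingers measure 114 mm over their backs; the gripper's body (76 mm by 85 mm) begins 54 mm behind the grasp point. The pads swing forward as they close: fully open they stand 13 mm farther back than shut.
Start: joints at [-0.126, 0.22, 1.526, -0, 1.395, -0.126], TCP at [0.625, -0, 0.192] pointing down, gripper open.
Joint ranges: [-2.98, 2.98], [-0.91, 2.08], [0.09, 2.57], [-1.24, 4.39], [0.2, 2.65], [-2.68, 2.68]. Speed limits (rad/s): [2.57, 2.57, 3.01, 3.14, 3.14, 3.14].

## Interface

Orientations are given as a rotation vector (axis times angle).
In Python, from bench import * gives the robot as it stands.
- The arm moves only by the tool move_arm, never from a script. Its argument "steps" is a list that holds one entry, the list of rows, each a list of 6 numbers: the shift along the world's x, y, z in cm, then the turn, a rotation vector about the world's x, y, z in degrees. A call has 1 to 5 rows; each row is the pose to reach, as a shift and turn from the pose commanded when the call began; what a row does not reach only later rows make up. A row lasts 1/10 s, in which the tool goes at most 50 mm and 8.59 degrees, less where a joint would pass 70% of its speed; a pose out of reach is approached as far as the arm can. A call with a gripper value outside its range is refused whole. "claw" is the opening, from -1 (shut) to 1 (fully open), so that 0 is half open, set as the call begins (left out, the last holds). The fingers move at their own pace and stop on an object; the grip force is fixed at half the most. Time passes only in rows, so rows that repeat a pose let the fingers close. It gives the time, the measured TCP pose, the force, the opening and the grip force at its end, in the units of the state.
- observe(): the state, without advancing time (a new reading comes with each control period).
- grab_frame(name): name is "scene" or "side" or "wrist"; returns a dict with "color" (480x640x3 uint8, blue, green, red), "camera_matrix" (3x3 intrinsics, pixels), "R" (3x3) and "t" (3): a world point X has camera coordinates R X + t. Camera axes: x right, y down, z forward; pixel columns grow to the right and rows downward; lengths in m; the calibration is good to about 2 mm. A picture is of the moment at which its call begins. There is no depth.
- job_done(): hands the job in; it is judged then, once.
The state is a dict: "time_s": time; "qpos": joint angles; "joint_vel": joint speeds; "joint_efforts": joint torques, N m; "ee_pos": TCP position; "tcp_rot": TCP orientation; "wrist_force": force on the tool from outside, world axes, zero at the start; "wrist_torque": the same for the moment, N m; "gripper_width": finger opening in m; "grasp_force": force on a finger pad.
Only numpy, scipy, OpenCV 4.12 (cv2) and the standard library are available. Lean on these libraries where they do the work, as an engineer would, in place of code of your own. Each camera call takes 0.05 s, during which the arm holds its last target. There are 200 camera calls.

## Working session

There is one attempt and no reset: what is moved stays moved. The work goes in short steps, Python scripts to look and compute and a tool call to move; the robot and the scene stay as the last step left them, time stands still between calls to the robot, and variables do not carry over. Pictures are saved under pics/ and viewed, at most 10 in all, crops included, and the job is handed in when it is done.

Besides the shell and the picture viewer there is one more tool, called after "Request:" in YAML: its name, and indented under it one key for each argument. move_arm: Moves the arm, as the interface text tells. Its arguments: {"type":"object","properties":{"steps":{"type":"array","items":{"type":"array","items":{"type":"array","items":{"type":"number"}}}},"claw":{"type":"number"}},"required":["steps"]}

```bash
mkdir -p pics
cat > h.py <<'E'
from bench import *
import numpy as np, cv2
def ray(f,u,v,z):
    K,R,t=[np.array(f[k]) for k in("camera_matrix","R","t")]
    d=R.T@np.linalg.solve(K,[u,v,1]); c=-R.T@t
    return c+d*(z-c[2])/d[2]
def proj(f,X):
    p=np.array(f["camera_matrix"])@(np.array(f["R"])@np.array(X)+np.array(f["t"])); return p[:2]/p[2]
E
python3 - <<'E'
from h import *
import pickle
for n in("scene","side"):
    f=grab_frame(n);cv2.imwrite(f"pics/{n}0.png",f["color"]);pickle.dump(f,open(n+"0.pkl","wb"))
    print(n,-np.array(f["R"]).T@np.array(f["t"]))
print(observe())
E
```

```text
scene [ 0.86895937 -0.6819748   0.92979089]
side [ 0.31918747 -0.83790144  0.63853772]
{'time_s': 0.1, 'qpos': array([-1.26116328e-01,  2.21161929e-01,  1.52752718e+00, -5.89408426e-06,
        1.39468876e+00, -1.26071399e-01]), 'joint_vel': array([-5.68526673e-04, -2.40552449e-03, -1.59671744e-03,  1.37266104e-05,
       -2.65972655e-04,  3.29620095e-04]), 'joint_efforts': array([ 6.93603797e-04, -4.98243856e+01, -3.90546799e+01, -2.32586735e-04,
        5.66593517e-03, -2.12633734e-05]), 'ee_pos': array([6.24373944e-01, 6.31594800e-05, 1.90583480e-01]), 'tcp_rot': array([-2.22049460e+00, -2.22039714e+00,  1.72419669e-03]), 'wrist_force': array([ 0.58994029, -0.07359954, -0.54425444]), 'wrist_torque': array([ 0.00116567, -0.05146504, -0.01127561]), 'grasp_force': 0.0, 'gripper_width': 0.08516069897473712}
```

View pics/scene0.png

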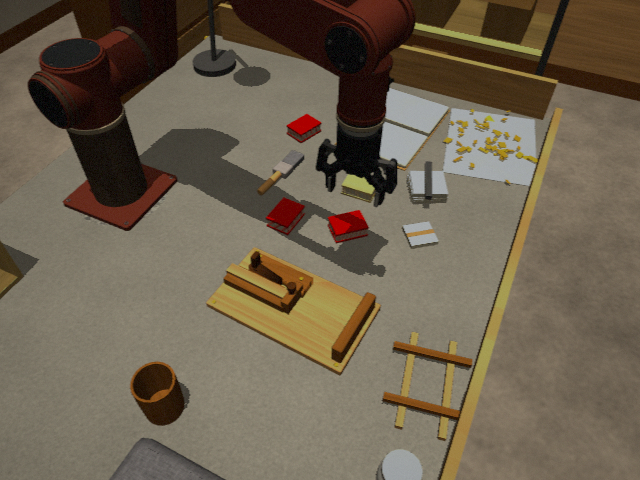

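View pics/side0.png

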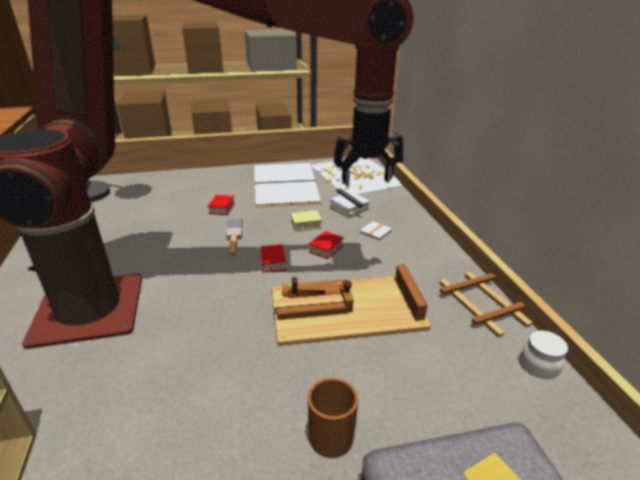

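The scene view shows the jig at about (295,305). There are red blocks at (303,128), (285,215) and (348,226), and a pale yellowish one at (358,187) under the gripper, which the side view shows at (306,220). I'll enlarge the candidates and the jig.

Run:
```python
import cv2,numpy as np
s=cv2.imread("pics/scene0.png");d=cv2.imread("pics/side0.png")
g=lambda im,x,y,w,h,k:cv2.resize(im[y:y+h,x:x+w],None,fx=k,fy=k,interpolation=cv2.INTER_CUBIC)
a=g(s,200,240,200,133,4) # 800x532
cv2.imwrite("pics/c1.png",a)
b=g(d,200,190,200,150,4)
cv2.imwrite("pics/c2.png",cv2.convertScaleAbs(b,alpha=1.3))
```

```text
(no output)
```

View pics/c1.png

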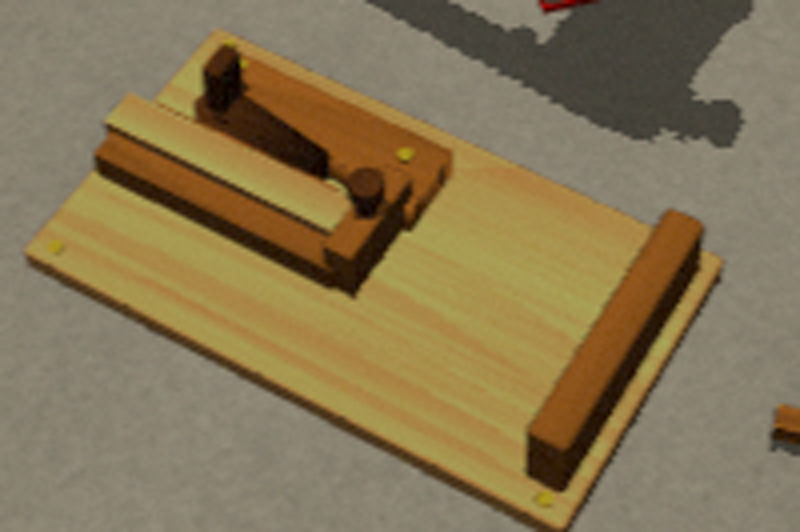

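View pics/c2.png

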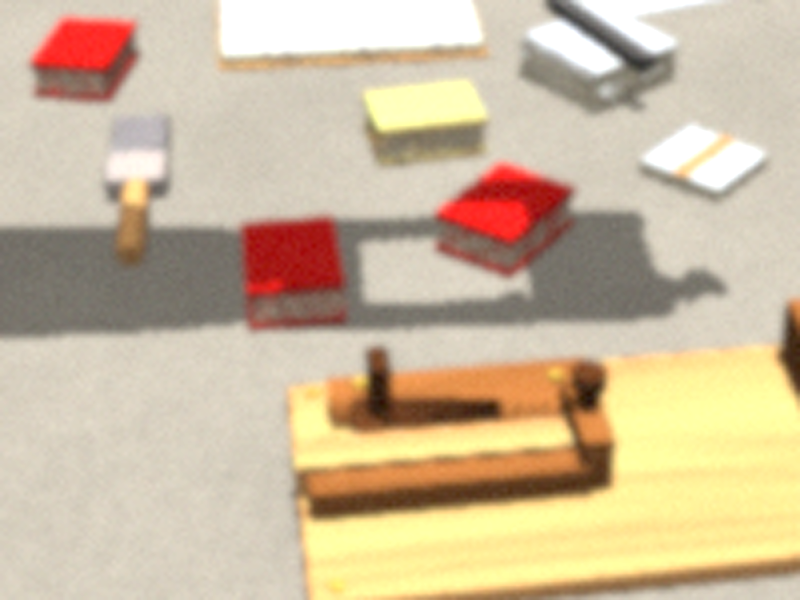

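The bundle is the pale plywood-yellow block. In c2 its top corners are (363,88), (468,80), (488,118) and (372,130). In c1 the jig's board corners are (218,30), (25,255), (565,527) and (720,262).

```bash
cat >> h.py <<'E'
def fitrect(P,Q):
    "rigid 2D: world P = R(a) Q + o"
    P,Q=np.array(P)[:,:2],np.array(Q,float);p=P-P.mean(0);q=Q-Q.mean(0)
    a=np.arctan2((q[:,0]*p[:,1]-q[:,1]*p[:,0]).sum(),(q*p).sum())
    R=np.array([[np.cos(a),-np.sin(a)],[np.sin(a),np.cos(a)]])
    o=P.mean(0)-R@Q.mean(0); return o,np.degrees(a),np.linalg.norm(P-Q@R.T-o,axis=1)
E
python3 - <<'E'
from h import *
import pickle
S=pickle.load(open("scene0.pkl","rb"));D=pickle.load(open("side0.pkl","rb"))
P=[ray(S,u/4+200-.4,v/4+240-.4,.016) for u,v in[(218,30),(25,255),(565,527),(720,262)]]
o,a,e=fitrect(P,[(-.18,.09),(-.18,-.09),(.14,-.09),(.14,.09)]);print("jig",o,a,e)
P=[ray(D,u/4+200-.4,v/4+190-.4,.03) for u,v in[(363,88),(468,80),(488,118),(372,130)]]
print(np.round(P,3));print("bundle",fitrect(P,[(-.04,.03),(.04,.03),(.04,-.03),(-.04,-.03)]))
a=np.radians(a);R=np.array([[np.cos(a),-np.sin(a)],[np.sin(a),np.cos(a)]])
# tab top, pusher
q=lambda u,v,z:(R.T@(ray(S,u/4+200-.4,v/4+240-.4,z)[:2]-o))*1000
print("tab top centre jig",q(225,55,.074),"knob top",q(366,178,.079),"pusher front top R",q(352,258,.053),"home world",o+R@[.07,0])
W=grab_frame("wrist");cv2.imwrite("pics/w0.png",W["color"]);pickle.dump(W,open("w0.pkl","wb"))
print(observe()["ee_pos"])
E
```

```text
jig [ 0.5774031  -0.12870118] -4.07269860851583 [0.00270117 0.00237868 0.00388242 0.0043419 ]
[[0.505 0.303 0.03 ]
 [0.584 0.3   0.03 ]
 [0.585 0.239 0.03 ]
 [0.5   0.239 0.03 ]]
bundle (array([0.54349099, 0.27041291]), np.float64(-1.4228749666570168), array([0.00206638, 0.00048727, 0.00205925, 0.00327002]))
tab top centre jig [-132.23533249   37.27419815] knob top [-23.80855436   2.16249086] pusher front top R [-14.83876055 -27.42775723] home world [ 0.64722634 -0.13367273]
[6.24458335e-01 5.56554285e-05 1.90707140e-01]
```

View pics/w0.png

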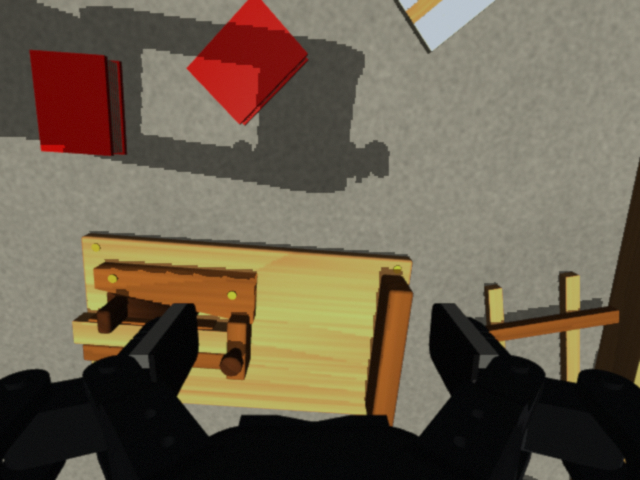

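The wrist view looks down with image up = +y. The jig's left edge corners are at about (84,236) and (411,260). Next I move over the bundle and turn the gripper so it closes across the bundle's width.

Request:
move_arm:
  steps:
    - [[-4, 13.5, 0, 0, 0, -8], [-8.1, 27, 0, 0, 0, -16], [-8.1, 27, 0, 0, 0, -24], [-8.1, 27, 0, 0, 0, -32], [-8.1, 27, 0, 0, 0, -40]]
  claw: 1

```text
time_s: 0.65
ee_pos: [0.553, 0.2387, 0.1914]
tcp_rot: [-2.849, -1.325, 0.0]
wrist_force: [0.4, -0.0, 0.0]
gripper_width: 0.0856
grasp_force: 0.0
```

Request:
move_arm:
  steps:
    - [[0, 0, 0, 0, 0, -8], [0, 0, 0, 0, 0, -16], [0, 0, 0, 0, 0, -24], [0, 0, 0, 0, 0, -32], [0, 0, 0, 0, 0, -40]]

```text
time_s: 1.15
ee_pos: [0.5536, 0.2371, 0.1911]
tcp_rot: [3.13, 0.271, -0.001]
wrist_force: [-0.7, -0.1, 0.6]
gripper_width: 0.0855
grasp_force: 0.0
```

Request:
move_arm:
  steps:
    - [[0, 0, 0, 0, 0, -8], [0, 0, 0, 0, 0, -11.4], [0, 0, 0, 0, 0, -11.4], [0, 0, 0, 0, 0, -11.4]]

```text
time_s: 1.55
ee_pos: [0.5538, 0.237, 0.1913]
tcp_rot: [3.141, -0.03, -0.001]
wrist_force: [-0.1, 0.2, -0.1]
gripper_width: 0.0852
grasp_force: 0.0
```

Run:
```python
from h import *
import pickle
W=grab_frame("wrist");cv2.imwrite("pics/w1.png",W["color"]);pickle.dump(W,open("w1.pkl","wb"))
S=grab_frame("scene");pickle.dump(S,open("scene1.pkl","wb"))
s=observe();print(s["ee_pos"],s["tcp_rot"],s["wrist_force"],s["time_s"])
print(-np.array(W["R"]).T@np.array(W["t"]),proj(W,[.5435,.2704,.03]))
```

```text
[0.55389568 0.23701151 0.19145075] [ 3.14140144e+00 -3.03952272e-02 -4.10031064e-04] [-0.22939225 -0.16204569 -0.4553001 ] 1.65
[0.62134171 0.23540579 0.37250842] [276.07992763 226.94977792]
```

View pics/w1.png

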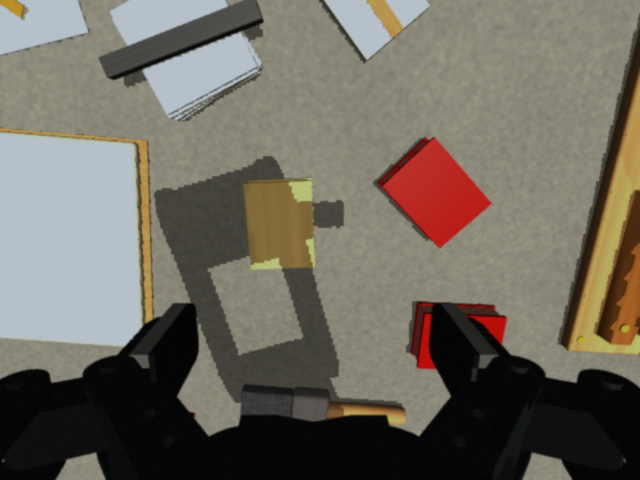

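The wrist view shows the bundle's top with corners at about (245,183), (312,181), (314,267) and (251,269). The gripper sits about 3 cm right of it.

Run:
```python
from h import *
import pickle
W=pickle.load(open("w1.pkl","rb"))
P=[ray(W,u,v,.03) for u,v in[(245,183),(312,181),(314,267),(251,269)]]
print(np.round(P,4));print("bundle",fitrect(P,[(.04,.03),(.04,-.03),(-.04,-.03),(-.04,.03)]))
W=pickle.load(open("w0.pkl","rb"))
a=[ray(W,u,v,.016) for u,v in[(84,237),(411,262)]];print(a,np.linalg.norm(a[1]-a[0]))
d=a[1]-a[0];print(np.degrees(np.arctan2(d[1],d[0])))
d/=np.linalg.norm(d);n=np.array([-d[1],d[0]]);print("origin",(a[0]+a[1])[:2]/2+.02*d[:2]-.09*n)
```

```text
[[0.5835 0.2959 0.03  ]
 [0.5842 0.2371 0.03  ]
 [0.5047 0.2368 0.03  ]
 [0.5038 0.2955 0.03  ]]
bundle (array([0.54403469, 0.26634135]), np.float64(0.4375084745656798), array([0.00075996, 0.00046896, 0.00084257, 0.00050339]))
[array([ 0.40729495, -0.02489833,  0.016     ]), array([ 0.7187117 , -0.04945357,  0.016     ])] 0.31238334031820497
-4.5084511132939955
origin [ 0.57586688 -0.12846959]
```

Request:
move_arm:
  steps:
    - [[-1, 2.95, 0, 0, 0, 1.4], [-1, 2.95, -4, 0, 0, 1.4], [-1, 2.95, -8, 0, 0, 1.4], [-1, 2.95, -12, 0, 0, 1.4], [-1, 2.95, -15, 0, 0, 1.4]]

```text
time_s: 2.15
ee_pos: [0.5425, 0.2662, 0.0388]
tcp_rot: [3.141, 0.008, -0.004]
wrist_force: [-0.3, 0.1, -0.7]
gripper_width: 0.0856
grasp_force: 0.0
```

Request:
move_arm:
  steps:
    - [[0, 0, -2, 0, 0, 0], [0, 0, -3.5, 0, 0, 0], [0, 0, -3.5, 0, 0, 0]]

```text
time_s: 2.45
ee_pos: [0.5422, 0.2659, 0.0042]
tcp_rot: [3.14, 0.007, -0.006]
wrist_force: [-0.9, -0.6, -0.3]
gripper_width: 0.0852
grasp_force: 0.0
```

Request:
move_arm:
  steps:
    - [[0, 0, 0, 0, 0, 0], [0, 0, 0, 0, 0, 0], [0, 0, 0, 0, 0, 0], [0, 0, 0, 0, 0, 0], [0, 0, 0, 0, 0, 0]]
  claw: -0.2

```text
time_s: 2.95
ee_pos: [0.5444, 0.2667, 0.0073]
tcp_rot: [-3.141, -0.006, -0.002]
wrist_force: [-0.8, 1.1, 0.9]
gripper_width: 0.0342
grasp_force: 0.0
```

Request:
move_arm:
  steps:
    - [[0, 0, 0, 0, 0, 0], [0, 0, 0, 0, 0, 0], [0, 0, 0, 0, 0, 0]]

```text
time_s: 3.25
ee_pos: [0.5439, 0.2665, 0.0066]
tcp_rot: [3.142, 0.006, -0.0]
wrist_force: [0.3, -0.1, -0.5]
gripper_width: 0.034
grasp_force: 0.0
```

Run:
```python
from h import *
W=grab_frame("wrist")["color"];D=grab_frame("side")["color"]
a=cv2.resize(W,(400,300));b=cv2.resize(D[150:300,220:420],(400,300));cv2.imwrite("pics/x1.png",np.hstack([a,b]));print(observe()["ee_pos"])
```

```text
[0.54394003 0.26651114 0.00654077]
```

View pics/x1.png

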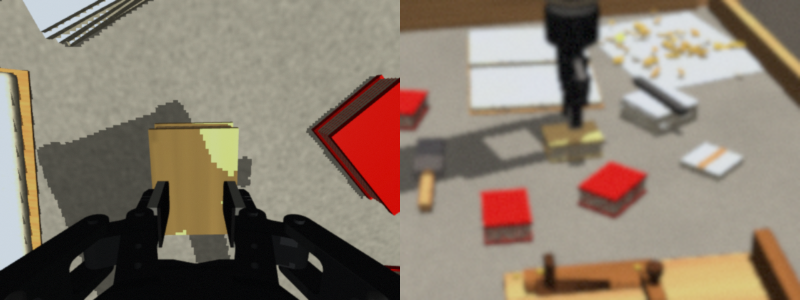

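Run:
```python
from h import *
W=grab_frame("wrist")
e=observe()["ee_pos"]
for g in(.017,.03):
  for z in(.007,.03,.06):
    for sx in(-.011,.011):
      print(g,z,sx,[np.round(proj(W,[e[0]+sx,e[1]+s*g,z])*.625) for s in(1,-1)])
print("bundle top",[np.round(proj(W,[.544+a,.2665+b,.03])*.625) for a,b in((.04,.03),(.04,-.03),(-.04,-.03),(-.04,.03))])
c=W["color"][250:400,200:440];cv2.imwrite("pics/x2.png",cv2.resize(c,(800,500),interpolation=cv2.INTER_CUBIC))
```

```text
0.017 0.007 -0.011 [array([174., 187.]), array([216., 187.])]
0.017 0.007 0.011 [array([174., 161.]), array([217., 161.])]
0.017 0.03 -0.011 [array([171., 200.]), array([219., 200.])]
0.017 0.03 0.011 [array([171., 171.]), array([220., 171.])]
0.017 0.06 -0.011 [array([166., 223.]), array([224., 223.])]
0.017 0.06 0.011 [array([165., 188.]), array([225., 189.])]
0.03 0.007 -0.011 [array([158., 187.]), array([233., 187.])]
0.03 0.007 0.011 [array([157., 161.]), array([234., 161.])]
0.03 0.03 -0.011 [array([153., 200.]), array([237., 200.])]
0.03 0.03 0.011 [array([152., 171.]), array([239., 171.])]
0.03 0.06 -0.011 [array([145., 223.]), array([246., 223.])]
0.03 0.06 0.011 [array([143., 188.]), array([248., 189.])]
bundle top [array([150., 129.]), array([241., 129.]), array([235., 235.]), array([155., 235.])]
```

View pics/x2.png

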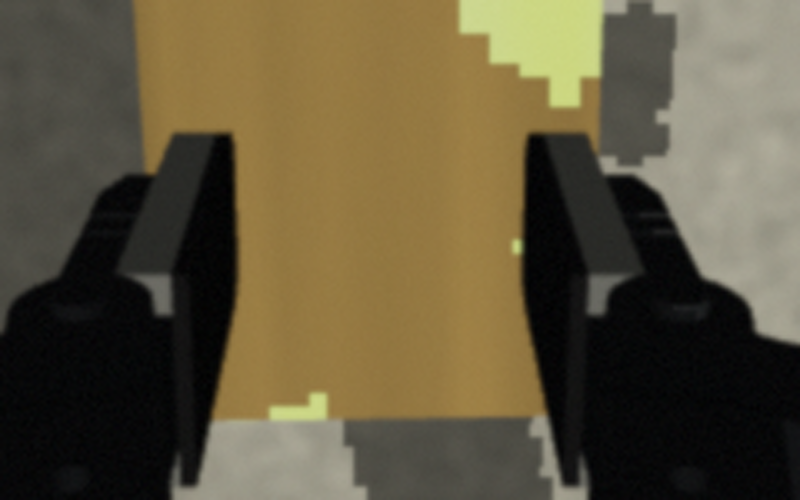

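The fingers closed on nothing. The tip corners at full px (270,290) and (271,334) put the real pad ends at about z 0.045, though the reported TCP z is 0.007. I'll check that offset against the open-finger picture.

Run:
```python
from h import *
import pickle
from scipy.spatial.transform import Rotation as Ro
W=grab_frame("wrist");s=observe()
R=np.array(W["R"]);t=np.array(W["t"]);T=Ro.from_rotvec(s["tcp_rot"]).as_matrix()
f=lambda W,p,T,x:np.round(proj(W,p+T@np.array(x)))
print("now off",[(o,f(W,s["ee_pos"],T,[.011,.017,-o]),f(W,s["ee_pos"],T,[-.011,.017,-o])) for o in(0,.02,.03,.04,.05)])
V=pickle.load(open("w1.pkl","rb"))
p=np.array([.55389568,.23701151,.19145]);T=Ro.from_rotvec([3.1414,-.0304,0]).as_matrix()
print("open off",[(o,f(V,p,T,[.011,.0425,-o])) for o in(0,.01,.02,.03,.04,.05,.06)])
g=cv2.cvtColor(V["color"],cv2.COLOR_BGR2GRAY)
print(np.c_[range(150,215,3)].T, "\n",g[300:320:4,150:215:3])
```

```text
now off [(0, array([347., 257.]), array([346., 299.])), (0.02, array([351., 270.]), array([350., 316.])), (0.03, array([353., 278.]), array([352., 327.])), (0.04, array([356., 287.]), array([354., 338.])), (0.05, array([359., 298.]), array([357., 351.]))]
open off [(0, array([399., 257.])), (0.01, array([404., 263.])), (0.02, array([409., 271.])), (0.03, array([415., 279.])), (0.04, array([421., 288.])), (0.05, array([429., 298.])), (0.06, array([437., 310.]))]
[[150 153 156 159 162 165 168 171 174 177 180 183 186 189 192 195 198 201
  204 207 210 213]] 
 [[149 126 135 132 133 138 132 133 133 136 138 134 133 115  64  67  66  67
   69  66  65  62]
 [145 120 135 131 134 129 131 101  39  37  37  38  21   9   8  59  64  67
   64  64  63  63]
 [146  95 136 136 134 135  89  35  33  35  36  19   4   5   4  27  63  67
   67  63  66  64]
 [149  85 131 136 132  74  34  35  36  37  18   4   2   4   4  17  68  64
   66  66  67  62]
 [153 109 122  97  57  35  36  33  36  16   3   6   1   4   5   8  65  68
   66  67  67  66]]
```

Open and closed views agree: the true tips sit about 43 mm (nearly shut) to 54 mm (open) above the reported TCP, so the TCP value has a bias. I'll reopen and go down carefully, watching the force.

Request:
move_arm:
  steps:
    - [[0, 0, 0, 0, 0, 0], [0, 0, 0, 0, 0, 0], [0, 0, 0, 0, 0, 0], [0, 0, 0, 0, 0, 0], [0, 0, 0, 0, 0, 0]]
  claw: 1

```text
time_s: 3.95
ee_pos: [0.544, 0.2665, 0.0066]
tcp_rot: [-3.142, -0.006, -0.0]
wrist_force: [-0.2, -0.4, 0.6]
gripper_width: 0.0854
grasp_force: 0.0
```

Request:
move_arm:
  steps:
    - [[0, 0, -0.5, 0, 0, 0], [0, 0, -1, 0, 0, 0], [0, 0, -1.5, 0, 0, 0], [0, 0, -1.5, 0, 0, 0]]

```text
time_s: 4.35
ee_pos: [0.543, 0.2662, -0.0098]
tcp_rot: [3.141, 0.006, -0.003]
wrist_force: [-0.4, -0.4, -0.5]
gripper_width: 0.0853
grasp_force: 0.0
```

Request:
move_arm:
  steps:
    - [[0, 0, -0.7, 0, 0, 0], [0, 0, -1.4, 0, 0, 0], [0, 0, -2.1, 0, 0, 0], [0, 0, -2.8, 0, 0, 0], [0, 0, -2.8, 0, 0, 0]]

```text
time_s: 4.85
ee_pos: [0.5428, 0.2661, -0.038]
tcp_rot: [3.141, 0.006, -0.004]
wrist_force: [-0.6, 0.2, -0.2]
gripper_width: 0.0851
grasp_force: 0.0
```

Request:
move_arm:
  steps:
    - [[0, 0, 0, 0, 0, 0], [0, 0, 0, 0, 0, 0], [0, 0, 0, 0, 0, 0], [0, 0, 0, 0, 0, 0], [0, 0, 0, 0, 0, 0]]
  claw: 0.1

```text
time_s: 5.35
ee_pos: [0.5447, 0.2668, -0.0357]
tcp_rot: [-3.141, -0.006, -0.002]
wrist_force: [1.0, 0.2, 2.4]
gripper_width: 0.059
grasp_force: 66.8
```

Gripped at 59 mm with 67 N, so this is the bundle. Lift it and carry it to above the jig.

Request:
move_arm:
  steps:
    - [[0, 0, 4, 0, 0, 0], [0, 0, 8, 0, 0, 0], [0, -4, 12, 0, 0, 0], [2, -8, 12, 0, 0, -1], [3, -12, 12, 0, 0, -2]]

```text
time_s: 5.85
ee_pos: [0.5761, 0.1454, 0.0861]
tcp_rot: [-3.141, 0.048, -0.007]
wrist_force: [1.1, 0.7, -1.8]
gripper_width: 0.0592
grasp_force: 66.4
```

Request:
move_arm:
  steps:
    - [[1, -4, 0, 0, 0, 0], [2, -8, 0, 0, 0, -1], [3, -12, 0, 0, 0, -1], [4, -16, 0, 0, 0, -2], [5, -20, 0, 0, 0, -2.3]]

```text
time_s: 6.35
ee_pos: [0.6234, -0.055, 0.0828]
tcp_rot: [-3.139, 0.113, 0.002]
wrist_force: [0.0, 0.3, -2.3]
gripper_width: 0.0589
grasp_force: 66.3
```

Request:
move_arm:
  steps:
    - [[0.5, -4, 0, 0, 0, 0], [1, -8, 0, 0, 0, 0], [1, -8, 0, 0, 0, 0], [1, -8, 0, 0, 0, 0]]

```text
time_s: 6.75
ee_pos: [0.6332, -0.1343, 0.0826]
tcp_rot: [-3.139, 0.116, 0.003]
wrist_force: [-0.3, 0.6, -1.8]
gripper_width: 0.0586
grasp_force: 66.3
```

Run:
```python
from h import *
import pickle
W=grab_frame("wrist");pickle.dump(W,open("w2.pkl","wb"))
S=grab_frame("scene");pickle.dump(S,open("s2.pkl","wb"))
cv2.imwrite("pics/w2.png",W["color"])
s=observe();print(s["ee_pos"],s["tcp_rot"],s["wrist_force"],s["time_s"],s["grasp_force"])
```

```text
[ 0.63327229 -0.13248248  0.08283138] [-3.13871428e+00  1.11304275e-01  2.40346815e-03] [ 1.13700374 -0.38235091 -1.09499703] 6.85 66.28762364387512
```

View pics/w2.png

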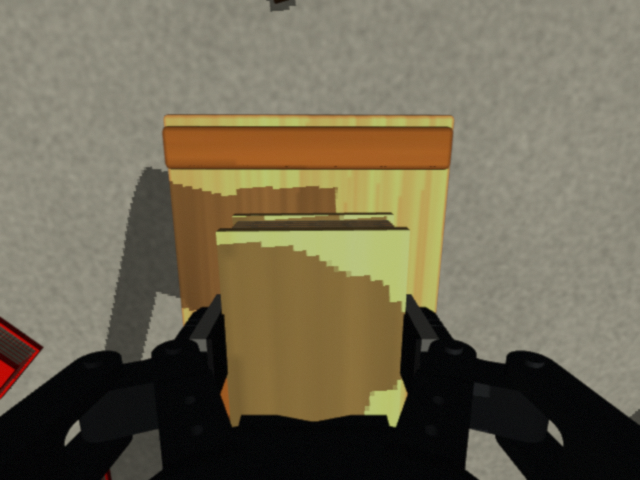

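The far end of the jig is square in the view. Board far corners are (165,116) and (453,116), fence-top back corners (165,127) and (452,127), and the fence face's lower edge lies near row 168.

Run:
```python
from h import *
import pickle
W=pickle.load(open("w2.pkl","rb"))
for pts,z,x in(([(165,116),(453,116)],.016,.14),([(165,127),(452,127)],.06,None),([(167,168),(450,168)],.06,.11),([(217,230),(408,229)],.083+.0357+.03,None)):
  a,b=[ray(W,u,v,z)[:2] for u,v in pts];d=b-a
  y=np.degrees(np.arctan2(d[1],d[0]))+90; m=(a+b)/2
  print(z,np.linalg.norm(d),"yaw",y,"mid",m, "origin" ,m-(x or 0)*np.array([np.cos(np.radians(y)),np.sin(np.radians(y))]))
```

```text
0.016 0.17489643400411542 yaw -4.190266473632818 mid [ 0.71289544 -0.13784732] origin [ 0.57326968 -0.12761769]
0.06 0.14436789196331357 yaw -4.189930739823211 mid [ 0.70550362 -0.13752903] origin [ 0.70550362 -0.13752903]
0.06 0.1462938378710654 yaw -4.1886354639107 mid [ 0.68525905 -0.13597696] origin [ 0.57555286 -0.12794251]
0.1487 0.05816123540714384 yaw -3.878449274971672 mid [ 0.67351931 -0.13740477] origin [ 0.67351931 -0.13740477]
```

The jig is at about (0.5765, -0.128) with yaw -4.2°. The bundle is about 2 mm too far right, with a 12 mm gap to the fence, so I correct that and lower.

Request:
move_arm:
  steps:
    - [[0, 0.2, -2, 0, 0, -0.2], [0, 0.2, -4.5, 0, 0, -0.2], [0, 0.2, -7, 0, 0, -0.2], [0, 0.2, -9, 0, 0, -0.2], [0, 0.2, -9.8, 0, 0, -0.2]]

```text
time_s: 7.35
ee_pos: [0.6318, -0.129, -0.0173]
tcp_rot: [-3.138, 0.114, 0.007]
wrist_force: [-0.2, 0.8, -2.4]
gripper_width: 0.0586
grasp_force: 66.2
```

Request:
move_arm:
  steps:
    - [[0, 0, -0.2, 0, 0, 0], [0, 0, -0.4, 0, 0, 0], [0, 0, -0.4, 0, 0, 0]]

```text
time_s: 7.65
ee_pos: [0.6349, -0.1315, -0.0172]
tcp_rot: [3.139, -0.117, 0.003]
wrist_force: [0.0, 0.1, -2.3]
gripper_width: 0.0591
grasp_force: 66.2
```

Request:
move_arm:
  steps:
    - [[0, 0, -0.1, 0, 0, 0], [0, 0, -0.2, 0, 0, 0], [0, 0, -0.2, 0, 0, 0]]

```text
time_s: 7.95
ee_pos: [0.6347, -0.1318, -0.0196]
tcp_rot: [3.139, -0.118, 0.002]
wrist_force: [-1.0, 0.4, -0.1]
gripper_width: 0.0588
grasp_force: 66.4
```

Run:
```python
from h import *
for i in range(3):
  W=grab_frame("wrist");s=observe();print(s["ee_pos"],s["tcp_rot"],s["wrist_force"])
```

```text
[ 0.63465357 -0.13173402 -0.01965017] [ 3.13909139e+00 -1.17637400e-01  2.17335848e-03] [ 1.43029757 -1.25568194  0.472349  ]
[ 0.63462426 -0.13175209 -0.01967487] [ 3.13907369e+00 -1.17550153e-01  2.02531137e-03] [0.42315558 0.15040241 0.63505109]
[ 0.63463976 -0.13175033 -0.01966501] [ 3.13908429e+00 -1.17626777e-01  2.02416334e-03] [ 0.07372472 -0.51317152  1.61458439]
```

Touched down. Release and rise.

Request:
move_arm:
  steps:
    - [[0, 0, 0, 0, 0, 0], [0, 0, 0, 0, 0, 0], [0, 0, 0, 0, 0, 0], [0, 0, 0, 0, 0, 0]]
  claw: 1

```text
time_s: 8.5
ee_pos: [0.6339, -0.1314, -0.0205]
tcp_rot: [-3.139, 0.117, 0.0]
wrist_force: [-0.0, 0.5, -0.0]
gripper_width: 0.0854
grasp_force: 0.0
```

Request:
move_arm:
  steps:
    - [[0, 0, 2, 0, 0, 0], [0, 0, 5, 0, 0, 0], [-2, 0, 9, 0, 0, 0], [-5, 0, 13, 0, 0, 0], [-8, 0.6, 15, 0, 0, 0]]

```text
time_s: 9.0
ee_pos: [0.5552, -0.1266, 0.1337]
tcp_rot: [3.137, -0.118, 0.008]
wrist_force: [-0.5, -0.5, 0.5]
gripper_width: 0.0852
grasp_force: 0.0
```

Request:
move_arm:
  steps:
    - [[-3, 0.2, 0, 0, 0, 0], [-3, 0.2, 0, 0, 0, 0], [-3, 0.2, 0, 0, 0, 0]]
  claw: -1

```text
time_s: 9.3
ee_pos: [0.524, -0.1235, 0.1299]
tcp_rot: [3.139, -0.118, 0.002]
wrist_force: [0.7, 0.0, -0.6]
gripper_width: 0.0441
grasp_force: 0.0
```

Run:
```python
from h import *
import pickle
W=grab_frame("wrist");pickle.dump(W,open("w3.pkl","wb"))
S=grab_frame("scene");pickle.dump(S,open("s3.pkl","wb"))
b=cv2.resize(S["color"][210:380,200:400],None,fx=1.6,fy=1.6)
im=np.zeros((480,800,3),np.uint8);im[:,:480]=W["color"][:,80:560];im[:272,480:800]=b
cv2.imwrite("pics/w3.png",im)
s=observe();print(s["ee_pos"],s["tcp_rot"],s["wrist_force"],s["time_s"],s["gripper_width"])
```

```text
[ 0.52472269 -0.12362541  0.12959567] [ 3.13931239e+00 -1.17390997e-01  8.18475060e-04] [ 1.21690656  0.51343478 -0.53971416] 9.4 0.027946750692237197
```

View pics/w3.png

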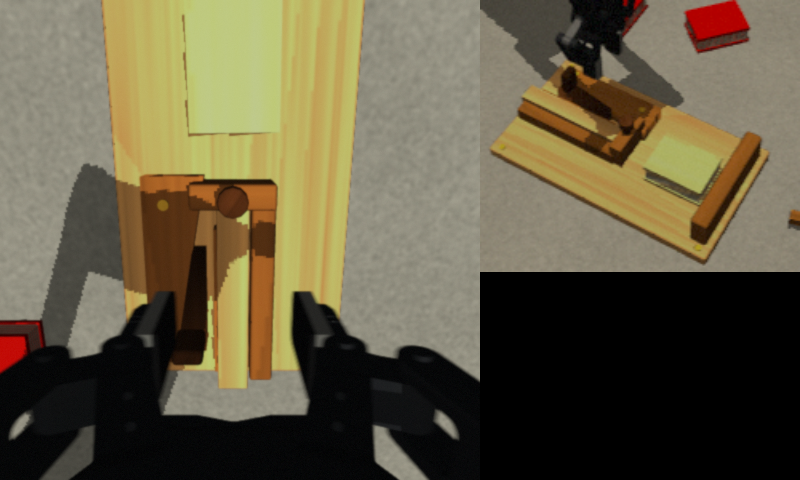

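The picture shows the bundle flat on the bed and in line with the pusher: bundle columns 188–280, pusher 189–276 in the view. Pusher top rows are 181–209, the knob is at (232,201), and the tab top is near (189,340). Next I work out positions for pusher and tab.

Run:
```python
from h import *
import pickle
W=pickle.load(open("w3.pkl","rb"))
o=np.array([.5765,-.128]);a=np.radians(-4.2);R=np.array([[np.cos(a),-np.sin(a)],[np.sin(a),np.cos(a)]])
def q(n,u,v,z):
  p=ray(W,u+80,v,z)[:2];print(n,p.round(4),((R.T@(p-o))*1000).round(1))
q("push fl",189,181,.053);q("push fr",276,181,.053);q("push br",276,209,.053);q("knob",232,201,.079)
q("bundle rl",188,133,.046);q("bundle rr",280,133,.046)
q("tab fl",175,331,.074);q("tab fr",204,331,.074);q("tab back",189,349,.074);q("bar end",232,387,.038);q("bed near edge",285,370,.016)
S=pickle.load(open("s3.pkl","rb"))
g=W["color"][300:380,240:300]
cv2.imwrite("pics/tab.png",g)
for v in range(316,372,3): print(v,W["color"][v,250:300:4].mean(1).astype(int))
```

```text
push fl [ 0.5657 -0.0977] [-13.   29.4]
push fr [ 0.5614 -0.155 ] [-13.1 -28. ]
push br [ 0.5427 -0.1542] [-31.8 -28.6]
knob [ 0.5544 -0.1254] [-22.2   1. ]
bundle rl [ 0.5962 -0.0995] [17.6 29.9]
bundle rr [ 0.5917 -0.1598] [ 17.5 -30.6]
tab fl [ 0.4684 -0.0803] [-111.3   39.7]
tab fr [ 0.467  -0.0998] [-111.3   20.1]
tab back [ 0.4542 -0.0883] [-124.9   30.7]
bar end [ 0.3964 -0.1133] [-180.7    1.5]
bed near edge [ 0.3942 -0.1591] [-179.5  -44.4]
316 [  1   8  46  32  15  15  19  17  17  40 165 102 136]
319 [  2   8  43  26  15  16  15  19  18  37 167 105 134]
322 [  3   9  42  24  16  17  19  20  17  43 166 103 133]
325 [  3   5  42  18  18  16  19  19  18  43 168 104 132]
328 [  5   6  41  17  15  18  19  19  19  42 166 104 131]
331 [  5   7  17   8   8   8   7   5   8  37 168 104 130]
334 [  4   6  10   6   7  10  11   7   6  42 166 105 129]
337 [  3   6   5  10  10   9   9   7   9  46 159 107 128]
340 [  4   3   9   9  10   8  10   9   8  55 165 102 137]
343 [  5   3  10  10   7   8   7   7   8  75 167 103 139]
346 [  6   4   9   9   8  11   9   9   8  92 165 103 142]
349 [  4   6  10   8  12  10  10   8   8 112 167 103 142]
352 [  5  17  19  21  18  20  16  16  18 165 168 103 142]
355 [  8  19  23  23  22  20  21  20  29 165 167 104 139]
358 [ 14  21  23  25  21  20  20  24  55 165 167 119 135]
361 [ 30  20  24  22  19  20  22  23  91 164 167 155 135]
364 [ 63  48  37  36  54  53  56  67 158 164 166 157 139]
367 [ 74  91  99  97 150 153 154 163 163 165 166 133 138]
370 [ 66  73  96 117 132 133 136 140 141 140 140 134 138]
```

Everything agrees: bar at -13, tab near (-131, 32), bundle rear at 17.5. I lower the shut fingers 10 mm or so behind the pusher plate, with the true tips at about z 45 mm.

Request:
move_arm:
  steps:
    - [[-0.5, 0, 0, 0, 0, 0], [-0.5, 0, -3, 0, 0, 0], [-0.5, 0, -6, 0, 0, 0], [-0.5, 0, -9, 0, 0, 0], [-0.5, 0, -10.5, 0, 0, 0]]
  claw: -1

```text
time_s: 9.9
ee_pos: [0.5171, -0.1227, 0.0214]
tcp_rot: [-3.138, 0.117, 0.007]
wrist_force: [-0.2, 0.4, -0.8]
gripper_width: -0.0001
grasp_force: 0.0
```

Request:
move_arm:
  steps:
    - [[0, 0, -1, 0, 0, 0], [0, 0, -2, 0, 0, 0], [0, 0, -2, 0, 0, 0]]

```text
time_s: 10.2
ee_pos: [0.5187, -0.1234, 0.0039]
tcp_rot: [-3.139, 0.117, 0.002]
wrist_force: [-0.5, 0.9, 0.1]
gripper_width: -0.0001
grasp_force: 0.0
```

Run:
```python
from h import *
W=grab_frame("wrist");s=observe();print(s["ee_pos"],s["wrist_force"],s["gripper_width"])
g=W["color"].mean(2).astype(int)
# tip centre / rows expected
from scipy.spatial.transform import Rotation as Ro
T=Ro.from_rotvec(s["tcp_rot"]).as_matrix()
print([(o,proj(W,s["ee_pos"]+T@[.011,0,-o]).round()) for o in(.03,.04,.05)],[(o,proj(W,s["ee_pos"]+T@[-.011,0,-o]).round()) for o in(.03,.04,.05)])
print("plate back top",proj(W,[.5765-.031*.997,-.128+.031*.073,.053]),"knobtop", proj(W,[.5765-.022,-.1265,.079]))
for v in range(180,340,6): print(v,g[v,280:365:6])
```

```text
[ 0.51924652 -0.12355752  0.00477519] [0.19533136 0.30467805 0.33277945] 2.9369377922930942e-05
[(0.03, array([313., 278.])), (0.04, array([313., 287.])), (0.05, array([313., 298.]))] [(0.03, array([313., 327.])), (0.04, array([313., 338.])), (0.05, array([313., 352.]))]
plate back top [313.33084017 255.32131871] knobtop [313.67734697 252.20775954]
180 [166 171 167 170 169 170 172 169 170 175 169 159 158 162 160]
186 [168 171 166 171 168 171 172 169 169 176 169 159 159 161 160]
192 [167 171 166 170 169 171 173 168 171 173 164 158 158 161 160]
198 [23 21 24 23 25 23 19 24 22 24 23 24 22 23 22]
204 [21 24 23 24 22 21 21 21 22 24 24 24 20 22 24]
210 [36 31 29 27 27 24 33 33 33 33 34 33 32 35 34]
216 [106  67  51  52  52  48  52 107 107 107 108 109 109 109 110]
222 [ 91  56  53   7  12  18  11  13  86 111 112 111 111 113 113]
228 [ 57  54  16  45  52  58  56  47  22  85 114 114 114 114 114]
234 [ 54  17  48  56  58  61  60  60  54  21 104 111 111 112 111]
240 [ 46  48  54  58  61  60  61  60  50  50  55 109 108 107 109]
246 [ 28  52  55  59  59  61  61  55  52  52  36 108 108 107 107]
25
[... 152 characters left out ...]
 52  52  38  42  52  52 107]
270 [94 28 29 27 27 20 25 24 24 25 63 41 54 51 53]
276 [35 85 24 26 22 24 25 25 25 94 67 44 53 53 53]
282 [ 22  87  84  43  22  23  25  39 102 104  64  42  52  50  51]
288 [ 55  88  85  80  80  82  83  87  95 104  59  44  53  53  51]
294 [ 55  87  83  40  41  12   7  40  39 104  56  45  52  51  52]
300 [56 77 75 39 41  8  5 42 41 93 42 46 52 53 52]
306 [ 5  8  8 41 40  8  7 40 39  8  5  6 52 50 53]
312 [12  8 11 41 39  6  6 41 39 18 11 11 37 53 53]
318 [16 15 20 39 41  7  5 39 40 28 15 15 24 52 53]
324 [ 6  7 23 40 40  6  6 40 41 36  6  7  7 53 51]
330 [ 2  7 20 51 57 10  7 56 56 29  4  8 10 51 53]
336 [  7   5   9   8  36  19  18  62   7   7   5   6   9  11 105]
```

Tips sit at about z 48 mm over the bar. I lower 3 mm more and start pushing along the jig axis.

Request:
move_arm:
  steps:
    - [[0, 0, -0.3, 0, 0, 0], [0.5, -0.04, -0.3, 0, 0, 0], [1, -0.07, -0.3, 0, 0, 0], [1.3, -0.1, -0.3, 0, 0, 0], [1.6, -0.12, -0.3, 0, 0, 0]]

```text
time_s: 10.75
ee_pos: [0.5352, -0.1248, 0.0018]
tcp_rot: [3.139, -0.117, -0.001]
wrist_force: [-1.6, -0.0, 0.6]
gripper_width: 0.0
grasp_force: 1.1
```

Request:
move_arm:
  steps:
    - [[0.3, -0.02, 0, 0, 0, 0], [0.6, -0.04, 0, 0, 0, 0], [0.9, -0.07, 0, 0, 0, 0], [1.2, -0.09, 0, 0, 0, 0], [1.5, -0.11, 0, 0, 0, 0]]

```text
time_s: 11.25
ee_pos: [0.5502, -0.1258, 0.0016]
tcp_rot: [3.139, -0.117, -0.0]
wrist_force: [-2.0, -0.0, 1.5]
gripper_width: -0.0002
grasp_force: 1.1
```

Request:
move_arm:
  steps:
    - [[0.3, -0.02, 0, 0, 0, 0], [0.6, -0.04, 0, 0, 0, 0], [0.9, -0.07, 0, 0, 0, 0], [1.1, -0.08, 0, 0, 0, 0], [1.3, -0.1, 0, 0, 0, 0]]

```text
time_s: 11.75
ee_pos: [0.5631, -0.1268, 0.0016]
tcp_rot: [-3.139, 0.117, 0.0]
wrist_force: [-1.9, -1.3, 2.2]
gripper_width: -0.0002
grasp_force: 1.1
```

Request:
move_arm:
  steps:
    - [[0.15, -0.01, 0, 0, 0, 0], [0.3, -0.02, 0, 0, 0, 0], [0.45, -0.03, 0, 0, 0, 0], [0.6, -0.04, 0, 0, 0, 0], [0.7, -0.05, 0, 0, 0, 0]]

```text
time_s: 12.25
ee_pos: [0.57, -0.1273, 0.0016]
tcp_rot: [3.139, -0.117, -0.0]
wrist_force: [-3.8, -1.6, 1.3]
gripper_width: -0.0004
grasp_force: 1.8
```

Request:
move_arm:
  steps:
    - [[0.1, -0.01, 0, 0, 0, 0], [0.2, -0.01, 0, 0, 0, 0], [0.3, -0.02, 0, 0, 0, 0]]

```text
time_s: 12.55
ee_pos: [0.573, -0.1275, 0.0016]
tcp_rot: [3.139, -0.117, -0.0]
wrist_force: [-3.2, -0.3, 1.6]
gripper_width: 0.0002
grasp_force: 1.7
```

Bundle engaged (~3 N). I ease it up to the fence in small steps.

Request:
move_arm:
  steps:
    - [[0.07, 0, 0, 0, 0, 0], [0.14, -0.01, 0, 0, 0, 0], [0.2, -0.01, 0, 0, 0, 0]]

```text
time_s: 12.85
ee_pos: [0.5743, -0.1276, 0.0015]
tcp_rot: [-3.139, 0.117, 0.003]
wrist_force: [-7.2, -0.2, 5.0]
gripper_width: -0.0002
grasp_force: 3.9
```

Request:
move_arm:
  steps:
    - [[0.05, 0, 0, 0, 0, 0], [0.1, -0.01, 0, 0, 0, 0]]

```text
time_s: 13.05
ee_pos: [0.5742, -0.1276, 0.0014]
tcp_rot: [-3.139, 0.117, 0.006]
wrist_force: [-11.7, -1.2, 7.9]
gripper_width: -0.0004
grasp_force: 5.9
```

Request:
move_arm:
  steps:
    - [[0.05, 0, 0, 0, 0, 0], [0.1, -0.01, 0, 0, 0, 0]]

```text
time_s: 13.25
ee_pos: [0.5742, -0.1276, 0.0014]
tcp_rot: [-3.139, 0.117, 0.01]
wrist_force: [-16.2, -0.0, 10.9]
gripper_width: -0.0003
grasp_force: 8.0
```

The finger stalled at x 0.5742 as the force rose to 16 N, so the bundle is home against the fence. I back off, lift and go behind the wedge tab.

Request:
move_arm:
  steps:
    - [[-0.5, 0.04, 0, 0, 0, 0], [-1.5, 0.1, 0, 0, 0, 0], [-2, 0.15, 3, 0, 0, 0], [-3, 0.5, 7, 0, 0, 0], [-6, 1.5, 7, 0, 0, 0]]

```text
time_s: 13.75
ee_pos: [0.5228, -0.1149, 0.078]
tcp_rot: [3.135, -0.118, 0.021]
wrist_force: [-0.0, -0.1, 0.8]
gripper_width: 0.0001
grasp_force: 0.0
```

Request:
move_arm:
  steps:
    - [[-4, 1, 0, 0, 0, 0], [-7, 2, 0, 0, 0, 0], [-9.6, 2.95, 0, 0, 0, 0], [-9.6, 2.95, 0, 0, 0, 0], [-9.6, 2.95, 0, 0, 0, 0]]

```text
time_s: 14.25
ee_pos: [0.4215, -0.0833, 0.072]
tcp_rot: [3.139, -0.117, 0.004]
wrist_force: [0.2, -0.2, 0.0]
gripper_width: -0.0001
grasp_force: 0.0
```

Run:
```python
from h import *
W=grab_frame("wrist");s=observe();print(s["ee_pos"],s["tcp_rot"],s["wrist_force"])
o=np.array([.5765,-.128]);a=np.radians(-4.2);R=np.array([[np.cos(a),-np.sin(a)],[np.sin(a),np.cos(a)]])
w=lambda x,y,z:np.r_[o+R@[x/1000,y/1000],z/1000]
print("TCP jig",R.T@(s["ee_pos"][:2]-o)*1000)
print("tab top pred rear/front",proj(W,w(-137,32,74)),proj(W,w(-125,32,74)),"L/R",proj(W,w(-131,43,74)),proj(W,w(-131,21,74)))
g=W["color"].mean(2).astype(int);u=int(proj(W,w(-131,32,74))[0])
print(g[220:310:3,u-6:u+12:6].T)
# pusher/bundle: front of pusher row, at x=30, fence
print("push top back/front",proj(W,w(12,-20,53)),proj(W,w(30,-20,53)),"bundle front",proj(W,w(110,-20,46)),"fence face top",proj(W,w(110,-20,60)))
u=int(proj(W,w(30,-20,53))[0]);print(u,g[0:120:2,u])
```

```text
[ 0.42211389 -0.0835795   0.07221956] [ 3.13876378 -0.11729481  0.00403147] [-0.06486289 -0.59206796 -0.5163056 ]
TCP jig [-157.2247839    32.99424245]
tab top pred rear/front [315.12337085 238.44247086] [315.13073604 213.6785511 ] L/R [291.88887462 226.19068821] [338.36314494 226.14219509]
[[ 41  53  57  35  26  25  22  69  99  99  99  99  99 100  99  97  99  98
   99  97  82  79 130  67  29  29  22  25  24  21]
 [ 40  51  55  49  42  28  24  73 108 108 108 108 110 109 108 108 109 108
  109 108 117 153 150  68   8   5   5   2   5   7]
 [ 36  49  53  53  51  51  44  72 108 109 109 109 110 109 109 109 110 131
  173 179 157 150 152  79  40  41  43  40  41  42]]
push top back/front [ 436.12791391 -110.1215483 ] [ 439.66551102 -162.07910376] bundle front [ 451.60716691 -408.83668357] fence face top [ 465.56812883 -463.95894774]
439 [163 163 164 164 158 147 142 148 154 155 155 158 161 164 166 165 167 166
 166 168 168 168 169 170 169 170 169 170 171 171 172 172 173 173 173 174
 172 175 175 175 175 175 175 176 177 176 177 177 177 179 177 177 177 177
 177 178 178 178 179 179]
```

Tab's rear edge shows at row 241 (predicted 238), so there is 8 mm of clearance. I go down and push along the ramp.

Request:
move_arm:
  steps:
    - [[0, 0, -3, 0, 0, 0], [0, 0, -6, 0, 0, 0], [0, 0, -6.9, 0, 0, 0], [0.4, -0.05, -6.9, 0, 0, 0], [0.8, -0.1, -6.9, 0, 0, 0]]

```text
time_s: 14.8
ee_pos: [0.4299, -0.0846, 0.0033]
tcp_rot: [3.139, -0.117, 0.0]
wrist_force: [-2.8, -0.4, -1.9]
gripper_width: 0.0
grasp_force: 1.7
```

Request:
move_arm:
  steps:
    - [[0.2, -0.05, 0, 0, 0, 0], [0.4, -0.1, 0, 0, 0, 0], [0.6, -0.15, 0, 0, 0, 0], [0.8, -0.19, 0, 0, 0, 0], [1, -0.24, 0, 0, 0, 0]]

```text
time_s: 15.3
ee_pos: [0.4396, -0.0869, 0.0031]
tcp_rot: [3.139, -0.117, 0.001]
wrist_force: [-3.3, -0.5, 1.9]
gripper_width: -0.0003
grasp_force: 1.6
```

Request:
move_arm:
  steps:
    - [[0.1, -0.02, 0, 0, 0, 0], [0.19, -0.05, 0, 0, 0, 0], [0.29, -0.07, 0, 0, 0, 0]]

```text
time_s: 15.6
ee_pos: [0.4419, -0.0874, 0.0026]
tcp_rot: [3.139, -0.117, -0.0]
wrist_force: [-2.8, -0.1, 2.2]
gripper_width: -0.0001
grasp_force: 1.6
```

Request:
move_arm:
  steps:
    - [[0.1, -0.02, 0, 0, 0, 0], [0.19, -0.05, 0, 0, 0, 0], [0.29, -0.07, 0, 0, 0, 0]]

```text
time_s: 15.9
ee_pos: [0.4448, -0.0881, 0.0026]
tcp_rot: [-3.139, 0.117, 0.0]
wrist_force: [-3.2, -0.2, 2.4]
gripper_width: -0.0
grasp_force: 1.6
```

Request:
move_arm:
  steps:
    - [[0.1, -0.02, 0, 0, 0, 0], [0.19, -0.05, 0, 0, 0, 0]]

```text
time_s: 16.1
ee_pos: [0.4467, -0.0886, 0.0026]
tcp_rot: [-3.139, 0.117, 0.0]
wrist_force: [-2.3, 0.5, 2.6]
gripper_width: -0.0001
grasp_force: 1.6
```

Request:
move_arm:
  steps:
    - [[0.08, -0.02, 0, 0, 0, 0], [0.16, -0.04, 0, 0, 0, 0], [0.24, -0.06, 0, 0, 0, 0], [0.32, -0.08, 0, 0, 0, 0], [0.39, -0.09, 0, 0, 0, 0]]

```text
time_s: 16.6
ee_pos: [0.4507, -0.0895, 0.0026]
tcp_rot: [3.139, -0.117, -0.0]
wrist_force: [-3.5, -0.6, 1.9]
gripper_width: 0.0001
grasp_force: 1.6
```

Request:
move_arm:
  steps:
    - [[0.08, -0.02, 0, 0, 0, 0], [0.16, -0.04, 0, 0, 0, 0], [0.24, -0.06, 0, 0, 0, 0], [0.32, -0.08, 0, 0, 0, 0], [0.39, -0.09, 0, 0, 0, 0]]

```text
time_s: 17.1
ee_pos: [0.4545, -0.0905, 0.0026]
tcp_rot: [3.139, -0.117, -0.0]
wrist_force: [-3.9, -1.0, 2.3]
gripper_width: -0.0001
grasp_force: 1.7
```

Request:
move_arm:
  steps:
    - [[0.08, -0.02, 0, 0, 0, 0], [0.16, -0.04, 0, 0, 0, 0], [0.24, -0.06, 0, 0, 0, 0], [0.32, -0.08, 0, 0, 0, 0], [0.39, -0.09, 0, 0, 0, 0]]

```text
time_s: 17.6
ee_pos: [0.4584, -0.0913, 0.0026]
tcp_rot: [3.139, -0.117, -0.0]
wrist_force: [-3.9, -1.6, 2.2]
gripper_width: 0.0
grasp_force: 1.7
```

Request:
move_arm:
  steps:
    - [[0.08, -0.02, 0, 0, 0, 0], [0.16, -0.04, 0, 0, 0, 0], [0.24, -0.06, 0, 0, 0, 0], [0.31, -0.07, 0, 0, 0, 0]]

```text
time_s: 18.0
ee_pos: [0.4615, -0.0921, 0.0025]
tcp_rot: [3.139, -0.117, -0.0]
wrist_force: [-3.5, -1.8, 1.6]
gripper_width: -0.0003
grasp_force: 1.7
```

Request:
move_arm:
  steps:
    - [[0.08, -0.02, 0, 0, 0, 0], [0.16, -0.04, 0, 0, 0, 0], [0.24, -0.06, 0, 0, 0, 0], [0.31, -0.07, 0, 0, 0, 0]]

```text
time_s: 18.4
ee_pos: [0.4646, -0.0927, 0.0025]
tcp_rot: [3.139, -0.117, -0.0]
wrist_force: [-3.6, -1.9, 0.3]
gripper_width: -0.0001
grasp_force: 1.8
```

Request:
move_arm:
  steps:
    - [[0.08, -0.02, 0, 0, 0, 0], [0.16, -0.04, 0, 0, 0, 0], [0.24, -0.06, 0, 0, 0, 0], [0.31, -0.07, 0, 0, 0, 0]]

```text
time_s: 18.8
ee_pos: [0.4675, -0.0934, 0.0025]
tcp_rot: [-3.139, 0.117, 0.001]
wrist_force: [-4.4, -3.3, 2.0]
gripper_width: -0.0001
grasp_force: 2.6
```

Starting to stiffen, so smaller steps.

Request:
move_arm:
  steps:
    - [[0.05, -0.01, 0, 0, 0, 0], [0.1, -0.02, 0, 0, 0, 0], [0.15, -0.04, 0, 0, 0, 0]]

```text
time_s: 19.1
ee_pos: [0.4682, -0.0936, 0.0025]
tcp_rot: [-3.139, 0.117, 0.003]
wrist_force: [-8.8, -1.1, 4.9]
gripper_width: -0.0002
grasp_force: 4.1
```

Request:
move_arm:
  steps:
    - [[0.05, -0.01, 0, 0, 0, 0], [0.1, -0.02, 0, 0, 0, 0], [0.1, -0.02, 0, 0, 0, 0]]

```text
time_s: 19.4
ee_pos: [0.4688, -0.0937, 0.0025]
tcp_rot: [-3.139, 0.117, 0.005]
wrist_force: [-8.8, -0.9, 7.0]
gripper_width: -0.0001
grasp_force: 4.7
```

```bash
cat > f.py <<'E'
from h import *
F=[]
for i in range(6): grab_frame("side");s=observe();F.append(s["wrist_force"])
F=np.array(F);print(F.mean(0),F.std(0),F.mean(0)@[-.9713,.2358,0],s["ee_pos"],s["time_s"])
E
python3 f.py
```

```text
[-9.61301531 -1.63814317  6.51432764] [0.32979688 0.3614432  0.45955335] 8.950847616241239 [ 0.46879566 -0.09367577  0.00250227] 19.7
```

Request:
move_arm:
  steps:
    - [[0.05, -0.01, 0, 0, 0, 0], [0.1, -0.02, 0, 0, 0, 0], [0.15, -0.04, 0, 0, 0, 0]]

```text
time_s: 20.0
ee_pos: [0.4695, -0.0938, 0.0025]
tcp_rot: [-3.138, 0.117, 0.008]
wrist_force: [-12.8, 0.2, 9.6]
gripper_width: 0.0002
grasp_force: 6.7
```

```bash
python3 f.py
```

```text
[-12.51533316  -1.22964283   9.56030859] [0.38232918 0.52490855 0.2473819 ] 11.86619331429682 [ 0.46953383 -0.09383707  0.00247354] 20.3
```

Request:
move_arm:
  steps:
    - [[0.05, -0.01, 0, 0, 0, 0], [0.1, -0.02, 0, 0, 0, 0], [0.14, -0.04, 0, 0, 0, 0], [0.14, -0.04, 0, 0, 0, 0]]

```text
time_s: 20.7
ee_pos: [0.47, -0.0939, 0.0023]
tcp_rot: [-3.138, 0.117, 0.01]
wrist_force: [-15.2, -0.6, 12.2]
gripper_width: -0.0003
grasp_force: 7.8
```

```bash
python3 f.py
```

```text
[-14.9787009   -0.31716774  11.81665465] [0.427483   0.46286473 0.51151836] 14.474024033257317 [ 0.47006011 -0.09392494  0.00231788] 21.0
```

15 N, mid-band, so it is jammed. I back off and clear, then check the final state with the scene camera against the pre-push frame.

Request:
move_arm:
  steps:
    - [[-0.3, 0.07, 0, 0, 0, 0], [-1, 0.24, 0, 0, 0, 0], [-2, 0.4, 0, 0, 0, 0], [-2, 0.4, 4, 0, 0, 0], [-2, 0.4, 8, 0, 0, 0]]

```text
time_s: 21.5
ee_pos: [0.4511, -0.0898, 0.0822]
tcp_rot: [-3.138, 0.117, 0.005]
wrist_force: [1.3, -0.7, 0.1]
gripper_width: -0.0003
grasp_force: 0.0
```

Request:
move_arm:
  steps:
    - [[2, 1, 5, 0, 0, 0], [7, 2, 8, 0, 0, 0], [11, 2, 8, 0, 0, 0], [15, 2, 8, 0, 0, 0], [15, 2, 8, 0, 0, 0]]

```text
time_s: 22.0
ee_pos: [0.6065, -0.0703, 0.1614]
tcp_rot: [-3.139, 0.116, -0.002]
wrist_force: [-0.4, 0.7, -0.8]
gripper_width: -0.0002
grasp_force: 0.0
```

Run:
```python
from h import *
W=grab_frame("wrist");s=observe();print(s["ee_pos"],s["wrist_force"],s["time_s"])
o=np.array([.5765,-.128]);a=np.radians(-4.2);R=np.array([[np.cos(a),-np.sin(a)],[np.sin(a),np.cos(a)]])
g=W["color"]
# scan along jig x at several y: find transitions at bundle top z
for y in(-24,-15,15,24):
  xs=np.arange(-10,125,3);r=[]
  for x in xs:
    u,v=proj(W,np.r_[o+R@[x/1000,y/1000],.046]).astype(int); r.append(tuple(g[v,u]) if 0<=v<480 and 0<=u<640 else (0,0,0))
  print(y," ".join(f"{x}:{p[0]},{p[2]}" for x,p in zip(xs,r)))
```

```text
[ 0.60402651 -0.07024767  0.16117861] [-0.37660559  0.13432233 -0.6692139 ] 22.05
-24 -10:106,197 -7:107,197 -4:109,197 -1:107,196 2:106,196 5:106,198 8:70,161 11:40,170 14:38,174 17:40,178 20:40,180 23:40,178 26:25,95 29:123,195 32:125,197 35:125,196 38:124,196 41:126,197 44:123,195 47:127,197 50:124,197 53:124,196 56:125,196 59:126,197 62:124,195 65:126,196 68:126,196 71:126,197 74:126,196 77:126,196 80:126,197 83:127,198 86:127,198 89:128,198 92:126,196 95:127,196 98:130,198 101:129,196 104:125,193 107:59,114 110:34,152 113:41,180 116:39,179 119:39,175 122:37,167
-15 -10:98,198 -7:98,198 -4:99,199 -1:96,198 2:96,196 5:52,133 8:22,86 11:20,83 14:20,86 17:32,143 20:40,179 23:40,177 26:27,96 29:140,195 32:140,197 35:139,196 38:140,196 41:139,196 44:140,197 47:140,196 50:141,198 53:140,196 56:139,196 59:138,196 62:139,197 65:138,196 68:139,196 71:138,197 74:138,196 77:137,196 80:137,195 83:138,196 86:137,197 89:138,197 92:137,196 95:137,197 98:135,196 101:136,197 104:137,197 107:74,125 110:34,154 113:39,179 116:38,179 119:38,176 122:37,166
15 -10:39,173 -7:39,173 -4:20,94 -1:16,43 2:1
[... 220 characters left out ...]
96 68:134,196 71:135,197 74:136,197 77:134,197 80:133,196 83:134,196 86:133,196 89:135,198 92:134,196 95:135,197 98:133,196 101:132,197 104:133,198 107:64,119 110:33,145 113:41,183 116:43,183 119:39,177 122:38,170
24 -10:57,191 -7:66,164 -4:107,187 -1:114,196 2:115,197 5:114,197 8:85,174 11:38,169 14:38,175 17:40,181 20:39,183 23:39,178 26:23,97 29:119,194 32:121,196 35:121,197 38:121,197 41:123,196 44:124,196 47:124,197 50:123,196 53:123,197 56:121,195 59:122,196 62:122,196 65:131,197 68:131,195 71:133,196 74:133,197 77:134,197 80:132,196 83:134,197 86:133,197 89:132,197 92:131,196 95:134,197 98:130,197 101:123,195 104:124,198 107:38,95 110:32,146 113:42,184 116:41,182 119:41,178 122:38,171
```

The bundle spans pusher to fence squarely at every width scanned, and the arm is clear.

```bash
python3 -c "
from bench import *
print(job_done())"
```

```text
the job is handed in; nothing more can be done
None
```

The job is handed in at about 22 s of the 51 s allowed, and no verdict came back: the bundle lies flat and square between pusher and fence, the wedge was then pushed to about 15 N to jam the bar, and the arm is clear.

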